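# Refit the oxygen flush knob on its D-shaft and hold it pressed

### The job

Put the oxygen flush valve back together: lay the white dial plate squarely on the black seat of the valve block, over the shaft and with its edges flush with the seat's, then turn the green knob to suit the flat of the D-shaft and push it fully home on the shaft. Keep gripping the knob and press it all the way down against the spring; finish while still holding it pressed in. Leave the other things on the table where they are.

Things in the scene. Friction and masses are not known exactly. Their poses are not given: they have to be found in the camera images.
- block: Fixed aluminium valve block, 110 (x) by 130 (y) by 40 mm high, standing on the table with two short brass hose ports (20 mm long) on its +x side. On its top, centred, is a raised black seat 84 (x) by 56 (y) by 8 mm. Origin: centre of the underside; z up. The brass D-shaft stands up from the middle of the seat.
- seat (a point): Centre of the top face of the black seat, 48 mm above the table; x along the seat's 84 mm length, y along its 56 mm width, z up.
- shaft_tip (a point): Centre of the top end of the upright brass D-shaft, 32 mm above the seat when free; moves with the shaft. z up along the axis, x from the axis straight at the shaft's flat. Shaft 16 mm in diameter, flat 4.5 mm from the axis and painted white, top 2 mm bevelled. It does not rotate; its flat faces within 35 degrees of the block's +x. The low brass collar round its foot (white mark on the flat's side) obstructs nothing.
- shaft (a joint): How far the shaft is pressed down against its spring, in m: 0 free, 0.008 fully down at a hard stop. The spring takes about 4 N to start moving and 10 N to be fully down; it springs back when let go.
- plate: White dial plate, 84 (x) by 56 (y) by 8 mm thick, with a 30 mm round hole in the middle, red and black scale marks round it on its top face and a green stripe at each short end; lies flat on the table with the marks up. 60 g nominal. Origin: centre of the underside; x along the 84 mm length. It can be lifted by gripping it across its 56 mm width. Either way round (half turn) is right.
- knob: Green knob, about 60 g, standing on the table. A round base 46 to 48 mm across and 18 mm high carries an upright grip bar 44 (x) by 14 (y) by 28 mm high: 46 mm high in all. Origin: centre of the underside, z up. A white pointer line on the +x end of the bar shows its +x direction.
- bore (a point): Centre of the inner end of the D-bore in the knob's underside, 14 mm above the knob's origin, axes as the knob. Bore 18 mm in diameter, flat 5.5 mm from the axis on the +x (pointer) side: 1 mm clearance around the shaft. It goes on with pointer and shaft flat facing the same way within 8 degrees. Fully home, this point meets shaft_tip; with the shaft fully down the knob then clears the plate by 2 mm.
- oldcap: Bystander: loose black plastic cap, 38 mm across, 22 mm high, between the robot and the block. Origin: centre of the underside.
- screwdriver: Bystander: screwdriver with a red handle, lying on the table on the robot's right.
- washbottle: Bystander: white wash bottle, 66 mm across, 170 mm high, far right. Origin: centre of the underside.
- jar: Bystander: amber jar, 48 mm across, 75 mm high, far left. Origin: centre of the underside.
- taperoll: Bystander: white roll of tape lying flat, 84 mm across, 25 mm high, near the robot on its right. Origin: centre of the underside.
- bowl: Bystander: small steel bowl, 96 mm across, 40 mm high, near the robot on its left. Origin: centre of the underside.
- forceps: Bystander: steel forceps lying flat, 140 mm long, 5 mm high, on the robot's left.
Things that resemble listed ones, but are neither listed nor needed, are in the scene too. Leave any orange look-alike of the block alone. Several things have the shape of the plate; the one meant has the colours described above.

How it is judged:
By the outcome, as a careful person would: the job done as asked, in the order asked, and still so for the second after the job is handed in, while the arm keeps its last pose, push and grip.
It also fails if it takes over 58 s, if anything falls off the work surface, if the arm or the gripper's body presses on something with over 40 N, if the wrist force passes 120 N, or if a joint passes its speed limit or range.

### The arm

A 6-joint arm with a two-finger parallel gripper is mounted at the origin on the work surface. World frame = base frame: x ahead of the robot, y to its left, z up, the work surface at z = 0. Lengths are in m, angles in degrees, forces in N, time in s.
With the tool pointing down it reaches from about 0.3 to 0.85 m from the base axis. Payload 4.2 kg.
Tool frame: the origin (TCP) lies on the centre line of the jaws, within the pads' length; the fingertips stand 17 mm ahead of it and the grasp point (between the pads) lies 2 mm behind it; z points along the fingers, y is the line along which they close (so a half turn about z gives the same grasp; the last joint's range is limited). The gripper opens to 91 mm and grips with 3 to 60 N. Pads are 32 mm wide; open, the fingers measure 118 mm over their backs; the gripper's body (76 mm by 178 mm) begins 60 mm behind the grasp point.
Start: joints at [62.853, 18.312, 89.639, -0, 72.044, -1.146], TCP at [0.252, 0.517, 0.231] pointing down, gripper open.
Joint ranges: [-177.97, 177.97], [-48.28, 115.42], [12.27, 149.76], [-77.06, 257.06], [2.81, 150.46], [-146.56, 146.56]. Speed limits (degrees/s): [147.25, 147.25, 180, 180, 180, 180].

### API

Orientations are given as [roll, pitch, yaw] about the fixed x, y, z axes, in that order (R = Rz(yaw) Ry(pitch) Rx(roll)).
In Python, from bench import sense, snapshot, camera_model, close_job gives the robot as it stands. The module is installed in compiled form; this text tells all that it offers.
- The arm moves only by the shell command python3 -m creep 'ROWS'. ROWS is JSON, a list of rows, each a list of 5 numbers: the closure, from 0 (fully open) to 1 (shut), then the shift along the world's x, y, z in mm, then the turn about the world's z in rad. A call has exactly 8 rows; each row is the pose to reach, as a shift and turn from the pose commanded when the call began; what a row does not reach only later rows make up. A row lasts 1/8 s, in which the tool goes at most 62.5 mm and 10.7 degrees, less where a joint would pass 70% of its speed; a pose out of reach is approached as far as the arm can. A call with a gripper value outside its range is refused whole. The fingers move at their own pace and stop on an object; the grip force is fixed at half the most. Time passes only in rows, so rows that repeat a pose let the fingers close, or fill a call up. It gives the time, the measured TCP pose, the force, the opening and the grip force at its end, in the units of the state.
- sense(): the state, without advancing time (a new reading comes with each control period).
- snapshot(name): name is "scene" or "top" or "wrist"; returns (picture, depth): 420x560x3 uint8, blue, green, red; 420x560 float32, m along the optical axis (not along the pixel's ray), 0 where there is no reading.
- camera_model(name): a dict with "fx", "fy", "cx", "cy" (pixels), "distortion" ([k1, k2, p1, p2, k3] as OpenCV has them; the pictures are not rectified), "pose" (4x4, takes a point from camera to world coordinates). Camera axes: x right, y up, looking along -z (the intrinsics and any distortion apply to the point x, -y, -z); pixel columns grow to the right and rows downward; lengths in m; the calibration is good to about 2 mm. A picture is of the moment at which its call begins: read the wrist's pose just before it. camera_model takes no time and is no camera call; for the wrist camera it gives the pose at the moment of the call.
- close_job(): hands the job in; it is judged then, once.
The state is a dict: "t": time; "q": joint angles; "joint_vel": joint speeds; "effort": joint torques, N m; "position": TCP position; "ee_rot": TCP orientation; "ft_force": force on the tool from outside, world axes, zero at the start; "ft_torque": the same for the moment, N m; "finger_gap": finger opening in m; "grasp_force": force on a finger pad.
Only numpy, scipy, OpenCV 4.12 (cv2) and the standard library are available. Lean on these libraries where they do the work, as an engineer would, in place of code of your own. Each camera call takes 0.05 s, during which the arm holds its last target. There are 200 camera calls.

## Working session

There is one attempt and no reset: what is moved stays moved. The work goes in short steps, Python scripts to look and compute and a shell command to move; the robot and the scene stay as the last step left them, time stands still between calls to the robot, and variables do not carry over. Pictures are saved under pics/ and viewed, at most 10 in all, crops included, and the job is handed in when it is done.

```bash
mkdir -p pics; python3 - <<'E'
from bench import *
import cv2,numpy as np
for n in("scene","top"):
    p,d=snapshot(n);cv2.imwrite(f"pics/{n}0.png",p);np.save(f"pics/{n}0.npy",d)
    m=camera_model(n);print(n,m["fx"],m["cx"],m["cy"],m["distortion"],np.round(m["pose"],3).tolist())
s=sense();print(s["t"],s["position"],s["ee_rot"],s["finger_gap"])
E
```

```text
scene 436.7388581037564 283.63967866387077 208.31106753813168 [-0.06675572  0.          0.          0.          0.        ] [[-0.122, -0.825, 0.552, 1.061], [0.992, -0.106, 0.061, 0.052], [0.008, 0.555, 0.832, 0.993], [0.0, 0.0, 0.0, 1.0]]
top 532.4459519953147 283.3913300283246 201.3218320807477 [0.03427454 0.         0.         0.         0.        ] [[-0.015, 0.984, -0.176, 0.203], [-1.0, -0.016, -0.002, 0.0], [-0.005, 0.176, 0.984, 1.679], [0.0, 0.0, 0.0, 1.0]]
0.1 [0.25188154 0.51643285 0.23022711] [-1.79913258e+02 -1.89317797e-03  1.53999163e+02] 0.09135985408310536
```

View pics/top0.png

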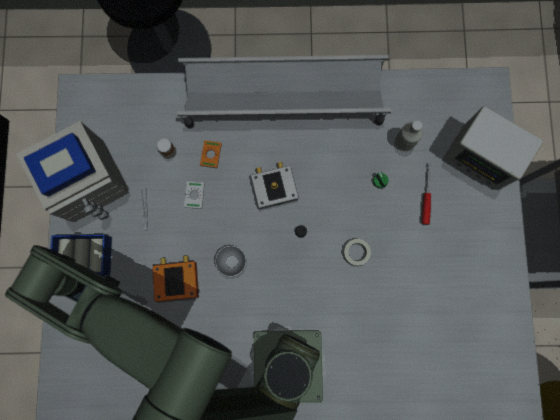

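View pics/scene0.png

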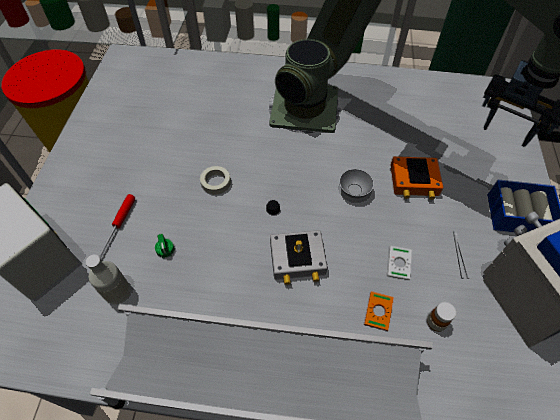

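The top view shows a grey block at (274,186) and its orange look-alike at (175,281). There are two plate shapes: white with green ends at (194,194), and orange at (210,154). The knob is at (380,180). In the scene view they are at block (299,255), white plate (400,262), orange plate (379,311) and knob (165,246). The white plate with green end stripes fits the description, and I'll confirm it in a crop.

```bash
cat >h.py <<'E'
import numpy as np,cv2
from bench import *
def ray(m,u,v):
    K=np.array([[m["fx"],0,m["cx"]],[0,m["fy"],m["cy"]],[0,0,1]])
    x,y=cv2.undistortPoints(np.array([[[u,v]]],float),K,np.array(m["distortion"]))[0,0]
    P=np.array(m["pose"]);return P[:3,3],P[:3,:3]@np.array([x,-y,-1])
def onz(m,u,v,z):
    o,d=ray(m,u,v);return o+d*(z-o[2])/d[2]
def tri(*obs):
    A=np.zeros((3,3));b=np.zeros(3);R=[]
    for m,u,v in obs:
        o,d=ray(m,u,v);d=d/np.linalg.norm(d);Q=np.eye(3)-np.outer(d,d);A+=Q;b+=Q@o
    return np.linalg.solve(A,b)
E
python3 - <<'E'
from h import *
t=cv2.imread("pics/top0.png");s=cv2.imread("pics/scene0.png")
def c(i,u,v,r=32):return cv2.resize(i[v-r:v+r,u-r:u+r],(266,266),interpolation=cv2.INTER_CUBIC)
cv2.imwrite("pics/m0.png",np.vstack([np.hstack([c(t,194,194),c(t,274,186),c(t,380,180)]),np.hstack([c(s,400,262),c(s,299,255),c(s,165,246)])]))
T=camera_model("top");S=camera_model("scene")
for n,a,b in(("plate",(194,194),(400,262)),("shafttip",(275,184),(298,243)),("knob",(380,180),(165,243))):
    print(n,tri((T,*a),(S,*b)).round(4))
E
```

```text
plate [0.5305 0.2908 0.0054]
shafttip [0.5449 0.03   0.071 ]
knob [ 0.5623 -0.3039  0.025 ]
```

View pics/m0.png

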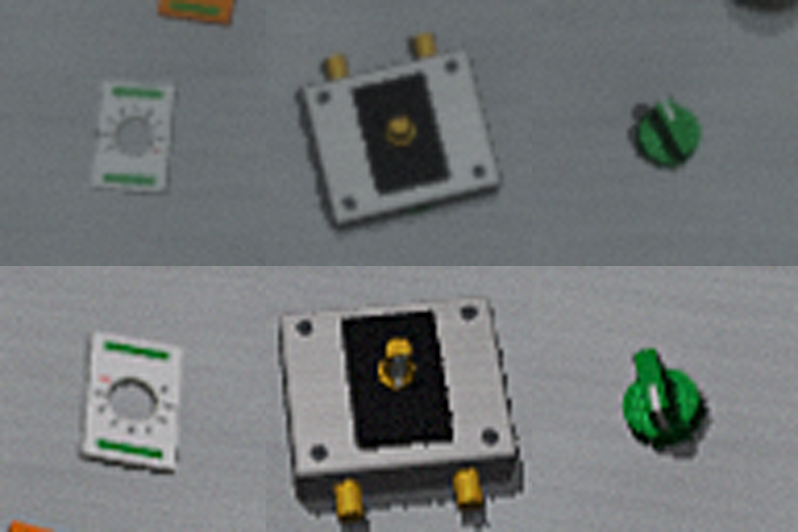

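The crop confirms it: the white plate with green end stripes and scale marks is the one (top (194,194)). The shaft flat and the knob pointer are both visible. I'll move over the plate now.

```bash
python3 -m creep '[[0,40,-32,0,0.05],[0,80,-64,0,0.1],[0,120,-98,0,0.15],[0,160,-130,0,0.2],[0,200,-163,0,0.26],[0,240,-195,0,0.31],[0,279,-226,0,0.36],[0,279,-226,0,0.36]]'
python3 - <<'E'
from h import *
s=sense();m=camera_model("wrist");p,d=snapshot("wrist");cv2.imwrite("pics/w1.png",p)
print(s["t"],s["position"],s["ee_rot"]);print(m["fx"],m["cx"],m["cy"],np.round(m["pose"],3).tolist())
import pickle;pickle.dump(m,open("pics/w1.pkl","wb"))
E
```

```text
t: 1.1
position: [0.5331, 0.2885, 0.2301]
ee_rot: [-179.9, -0.0, 174.4]
ft_force: [-0.1, 0.2, 0.4]
finger_gap: 0.0914
grasp_force: 0.0
1.1 [0.53313716 0.28851401 0.23008217] [-1.79947752e+02 -2.13634298e-02  1.74372837e+02]
311.64490795225146 278.5180180119003 209.56684907360875 [[0.099, -0.962, -0.255, 0.461], [0.995, 0.095, 0.028, 0.297], [-0.002, -0.257, 0.966, 0.384], [0.0, 0.0, 0.0, 1.0]]
```

View pics/w1.png

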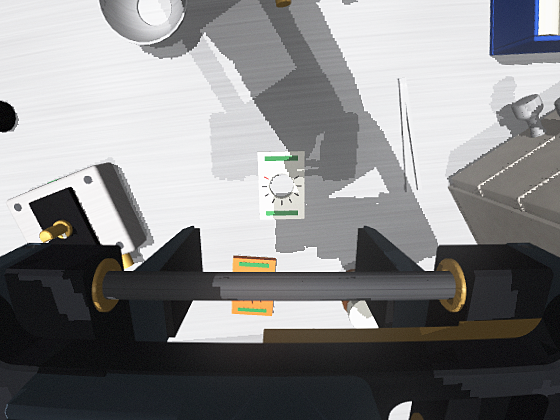

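The plate sits at wrist pixels (281,185), with its green stripes at (281,158) and (282,213). The orange look-alike is at (254,285). I'll take the pose from the stripes' centroids and also measure the seat and knob from the top and scene views.

```bash
cat >>h.py <<'E'
def stripes(p,box):
    x0,y0,x1,y1=box;c=p[y0:y1,x0:x1].astype(int)
    k=((c[...,1]-np.maximum(c[...,0],c[...,2]))>25).astype(np.uint8)
    n,l,st,ce=cv2.connectedComponentsWithStats(k)
    i=sorted(range(1,n),key=lambda i:-st[i,4])[:2]
    return sorted([tuple(ce[j]+[x0,y0])for j in i],key=lambda a:a[1])
E
python3 - <<'E'
from h import *
import pickle
m=pickle.load(open("pics/w1.pkl","rb"));T=camera_model("top");S=camera_model("scene")
t=cv2.imread("pics/top0.png");s=cv2.imread("pics/scene0.png")
w=stripes(cv2.imread("pics/w1.png"),(250,145,315,225));tt=stripes(t,(180,175,212,212));ss=stripes(s,(380,240,420,285))
print(w,tt,ss)
# wrist top = -x end (camera up=-x); top img up=+x ; scene up=-x
for a,b,c in((w[0],tt[1],ss[0]),(w[1],tt[0],ss[1])):
    print("wt",tri((m,*a),(T,*b)).round(4),"wts",tri((m,*a),(T,*b),(S,*c)).round(4),onz(m,*a,.008).round(4),onz(T,*b,.008).round(4),onz(S,*c,.008).round(4))
P=[onz(m,*a,.008) for a in w];e=P[1]-P[0];print("ctr",(P[0]+P[1])/2,np.degrees(np.arctan2(e[1],e[0])))
E
```

```text
[(np.float64(280.11842105263156), np.float64(157.8684210526316)), (np.float64(281.3716216216216), np.float64(212.7027027027027))] [(np.float64(193.83333333333334), np.float64(183.83333333333334)), (np.float64(192.2), np.float64(204.6))] [(np.float64(400.23333333333335), np.float64(249.83333333333334)), (np.float64(398.6666666666667), np.float64(273.5333333333333))]
wt [0.4964 0.2943 0.0058] wts [0.4962 0.2939 0.0069] [0.4967 0.2941 0.008 ] [0.4955 0.2941 0.008 ] [0.4967 0.293  0.008 ]
wt [0.5622 0.2889 0.0147] wts [0.564  0.2889 0.0072] [0.5647 0.289  0.008 ] [0.563  0.2899 0.008 ] [0.5645 0.2876 0.008 ]
ctr [0.53072    0.29152422 0.008     ] -4.284011024297603
```

```bash
python3 -c "
from bench import *
s=sense();print(s['position'],s['ee_rot'])"
python3 -m creep '[[0,0,0,-50,0.023],[0,0,0,-100,0.023],[0,0,0,-140,0.023],[0,0,0,-170,0.023],[0,0,0,-185,0.023],[0,0,0,-185,0.023],[0,0,0,-185,0.023],[0,0,0,-185,0.023]]'
```

```text
[0.53159974 0.28977646 0.23017588] [-1.79977838e+02 -8.89686538e-02  1.74449070e+02]
t: 2.15
position: [0.5318, 0.2913, 0.0474]
ee_rot: [179.9, 0.1, 175.9]
ft_force: [0.1, -0.9, 0.2]
finger_gap: 0.091
grasp_force: 0.0
```

```bash
python3 -m creep '[[0,-1,0,-15,0],[0,-1,0,-28,0],[0,-1,0,-28,0],[0,-1,0,-28,0],[1,-1,0,-28,0],[1,-1,0,-28,0],[1,-1,0,-28,0],[1,-1,0,-28,0]]'
```

```text
t: 3.15
position: [0.53, 0.2908, 0.0179]
ee_rot: [180.0, -0.0, 175.9]
ft_force: [0.6, -0.4, -0.7]
finger_gap: 0.0561
grasp_force: 30.0
```

```bash
python3 -m creep '[[1,0,0,50,0],[1,0,0,100,0],[1,15,-40,140,0.05],[1,30,-90,170,0.11],[1,45,-140,200,0.17],[1,55,-190,225,0.23],[1,70,-240,230,0.28],[1,70,-261,230,0.283]]'
python3 - <<'E'
from h import *
import pickle
snapshot("wrist");snapshot("wrist");s=sense();m=camera_model("wrist");p,d=snapshot("wrist");cv2.imwrite("pics/w2.png",p)
pickle.dump(m,open("pics/w2.pkl","wb"));print(s["position"],s["ee_rot"],s["finger_gap"])
print([onz.__name__])
c=p[60:300,110:430];cv2.imwrite("pics/w2c.png",cv2.resize(c,None,fx=2.5,fy=2.5,interpolation=cv2.INTER_CUBIC))
E
```

```text
t: 4.15
position: [0.6009, 0.027, 0.2486]
ee_rot: [-180.0, 0.1, -168.0]
ft_force: [-0.3, 1.1, -1.0]
finger_gap: 0.0554
grasp_force: 30.0
[0.59998744 0.02759624 0.24787993] [-1.79978351e+02 -2.58388020e-02 -1.68034562e+02] 0.05587767210601196
['onz']
```

View pics/w2c.png

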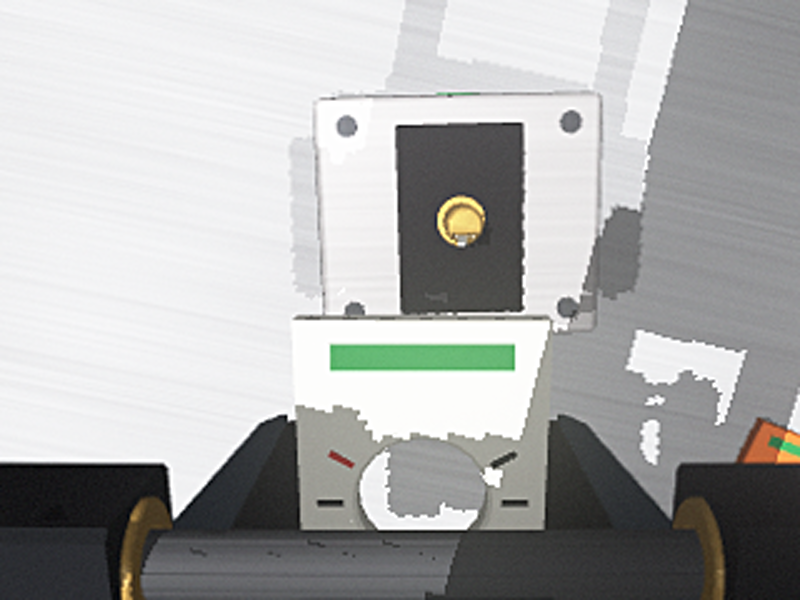

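The seat's corners in the crop are at (396,126), (523,123), (525,311) and (401,313). The shaft is at (462,218) with its white flat at (462,240). The held plate's front edge runs (293,318)–(550,318), with its stripe from (330,345) to (515,370).

```bash
python3 - <<'E'
from h import *
import pickle
m=pickle.load(open("pics/w2.pkl","rb"));T=camera_model("top");S=camera_model("scene")
f=lambda x,y:(110+(x+.5)/2.5-.5,60+(y+.5)/2.5-.5)
C=[(396,126),(523,123),(525,311),(401,313)]
P=np.array([onz(m,*f(*c),.048) for c in C]);print(P.round(4),P.mean(0).round(4))
print([np.linalg.norm(P[i]-P[i-1]).round(4) for i in range(4)])
a=lambda e:np.degrees(np.arctan2(e[1],e[0])).round(2)
print("long",a(P[3]-P[0]),a(P[2]-P[1]),"wid",a(P[1]-P[0])-90,a(P[2]-P[3])-90)
g=lambda x,y:(242+(x-266+.5)/4.156-.5,154+(y+.5)/4.156-.5)
g2=lambda x,y:(267+(x-266+.5)/4.156-.5,223+(y-266+.5)/4.156-.5)
Tc=[(375,194),(447,182),(425,70),(352,88)] # matching -x..: TL in top=(+x,+y)
Q=np.array([onz(T,*g(*c),.048) for c in Tc]);print("top",Q.mean(0).round(4),a((Q[2]+Q[3]-Q[0]-Q[1])))
Sc=[(342,318),(435,312),(453,440),(362,447)]
R=np.array([onz(S,*g2(*c),.048) for c in Sc]);print("scene",R.mean(0).round(4),a((R[2]+R[3]-R[0]-R[1])))
# height from centre lines
mw=np.mean([f(*c) for c in C],0);mt=np.mean([g(*c) for c in Tc],0);ms=np.mean([g2(*c) for c in Sc],0)
print("tri",tri((m,*mw),(T,*mt),(S,*ms)).round(4))
print("tip",onz(m,*f(462,218),.08).round(4),"foot(ring)",onz(m,*f(462,221),.05).round(4))
z=.248-.018+.008
E1=np.array([onz(m,*f(*c),z) for c in[(293,318),(550,318),(330,345),(515,345),(330,370),(515,370)]])
tcp=np.array([.6,.0276,.248]);th=np.radians(11.97);X=np.array([np.cos(th),np.sin(th)]);Y=np.array([-X[1],X[0]])
for e in E1:print("plate in tool",((e-tcp)[:2]@X).round(4),((e-tcp)[:2]@Y).round(4))
E
```

```text
[[ 0.5136 -0.002   0.048 ]
 [ 0.5008  0.0519  0.048 ]
 [ 0.5815  0.0724  0.048 ]
 [ 0.5942  0.0168  0.048 ]] [0.5475 0.0348 0.048 ]
[np.float64(0.0828), np.float64(0.0554), np.float64(0.0832), np.float64(0.0571)]
long 13.07 14.27 wid 13.329999999999998 12.900000000000006
top [0.5446 0.0327 0.048 ] 10.73
scene [0.55   0.0338 0.048 ] 13.43
tri [0.5465 0.0339 0.0397]
tip [0.5447 0.0329 0.08  ] foot(ring) [0.5475 0.035  0.05  ]
plate in tool -0.0415 -0.027
plate in tool -0.0415 0.028
plate in tool -0.0356 -0.0193
plate in tool -0.0355 0.0207
plate in tool -0.03 -0.0194
plate in tool -0.03 0.0208
```

```bash
python3 -m creep '[[1,-20,2,-20,0.025],[1,-53,6.5,-50,0.025],[1,-53,6.5,-90,0.025],[1,-53,6.5,-120,0.025],[1,-53,6.5,-145,0.025],[1,-53,6.5,-165,0.025],[1,-53,6.5,-174,0.025],[1,-53,6.5,-174,0.025]]'
python3 - <<'E'
from h import *
import pickle
p,d=snapshot("wrist");s=sense();m=camera_model("wrist");p,d=snapshot("wrist");cv2.imwrite("pics/w3.png",p)
q,_=snapshot("scene");cv2.imwrite("pics/s3.png",q)
pickle.dump(m,open("pics/w3.pkl","wb"));print(s["position"],s["ee_rot"],s["ft_force"])
c=cv2.resize(p[130:340,150:410],(520,420),interpolation=cv2.INTER_CUBIC)
e=cv2.resize(q[215:285,275:321],(276,420),interpolation=cv2.INTER_CUBIC)
cv2.imwrite("pics/w3c.png",np.hstack([c,e]))
E
```

```text
t: 5.3
position: [0.5468, 0.0371, 0.0737]
ee_rot: [180.0, -0.1, -166.4]
ft_force: [0.2, -0.1, -0.1]
finger_gap: 0.0557
grasp_force: 30.0
[0.5473361  0.03693136 0.07432653] [ 1.79993502e+02  3.11469124e-02 -1.66367137e+02] [ 0.46889028  0.66142065 -0.17758201]
```

View pics/w3c.png

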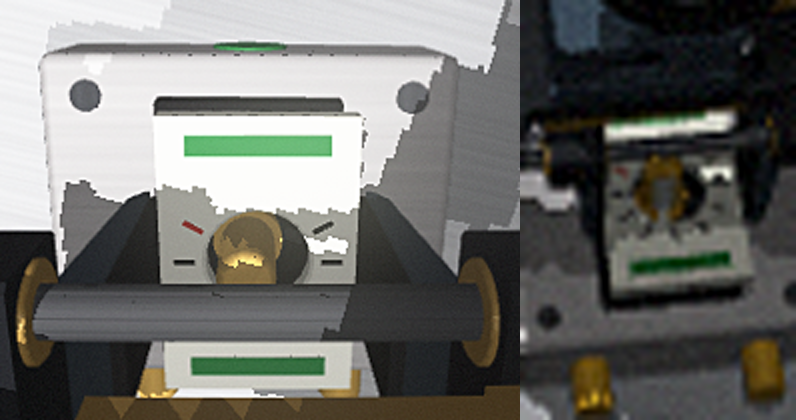

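The wrist crop shows the plate's rear edge at (153,113)–(363,116) and the seat's rear edge behind it at (156,97)–(343,97). The plate is a few mm too far toward +y. I'll work out the offset.

```bash
python3 - <<'E'
from h import *
import pickle
m=pickle.load(open("pics/w3.pkl","rb"))
f=lambda x,y:(150+(x+.5)/2-.5,130+(y+.5)/2-.5)
th=np.radians(13.5);R=np.array([[np.cos(th),np.sin(th)],[-np.sin(th),np.cos(th)]])
tcp=np.array([.5473,.0369])
for n,c,z in(("seatL",(156,97),.048),("seatR",(343,97),.048),("plL",(153,113),.0643),("plR",(363,116),.0643),("plfL",(165,388),.0643),("plfR",(353,388),.0643),("holeL",(85,96),.04),("holeR",(412,97),.04)):
    P=onz(m,*f(*c),z);print(n,P.round(4),(R@(P[:2]-tcp)).round(4))
E
```

```text
seatL [ 0.5119 -0.0016  0.048 ] [-0.0434 -0.0291]
seatR [0.4991 0.0516 0.048 ] [-0.0435  0.0255]
plL [5.132e-01 5.000e-04 6.430e-02] [-0.0417 -0.0274]
plR [0.5007 0.0554 0.0643] [-0.041   0.0288]
plfL [0.5959 0.0202 0.0643] [ 0.0434 -0.0276]
plfR [0.5824 0.076  0.0643] [0.0433 0.0298]
holeL [ 0.5183 -0.0239  0.04  ] [-0.0424 -0.0523]
holeR [0.4951 0.0735 0.04  ] [-0.0422  0.0478]
```

```bash
python3 -m creep '[[1,-0.5,-3,0,0],[1,-0.5,-3,0,0],[1,-0.5,-3,-3,0],[1,-0.5,-3,-5,0],[1,-0.5,-3,-6.5,0],[1,-0.5,-3,-7.5,0],[1,-0.5,-3,-8.5,0],[1,-0.5,-3,-8.5,0]]'
python3 - <<'E'
from h import *
snapshot("wrist");s=sense();print(s["position"],s["ee_rot"],s["ft_force"])
E
```

```text
t: 6.45
position: [0.5466, 0.0333, 0.0659]
ee_rot: [180.0, 0.0, -166.4]
ft_force: [-1.3, 0.1, 3.8]
finger_gap: 0.0555
grasp_force: 30.0
[0.54656302 0.03334763 0.06586183] [ 1.79995191e+02  8.73918205e-03 -1.66408181e+02] [-1.10950671  0.02570239  3.48527912]
```

Contact at 3.5 N. I'll release, lift and look.

```bash
python3 -m creep '[[0,0,0,0,0],[0,0,0,0,0],[0,0,0,0,0],[0,0,0,25,0],[0,0,0,75,0],[0,20,0,125,0],[0,50,-5,170,0],[0,50,-5,180,0]]'
python3 - <<'E'
from h import *
import pickle
snapshot("wrist");snapshot("wrist");s=sense();m=camera_model("wrist");p,d=snapshot("wrist");cv2.imwrite("pics/w4.png",p)
pickle.dump(m,open("pics/w4.pkl","wb"));print(s["t"],s["position"],s["ee_rot"],s["finger_gap"])
c=p[70:230,210:380];cv2.imwrite("pics/w4c.png",cv2.resize(c,None,fx=3.75,fy=3.75,interpolation=cv2.INTER_CUBIC))
E
```

```text
t: 7.5
position: [0.5994, 0.0281, 0.2486]
ee_rot: [-179.9, 0.4, -166.4]
ft_force: [-0.5, 0.1, -0.6]
finger_gap: 0.0914
grasp_force: 0.0
7.6 [0.59647843 0.02832942 0.24585063] [ 1.79995175e+02  3.61582243e-02 -1.66420855e+02] 0.0911336672475318
```

View pics/w4c.png

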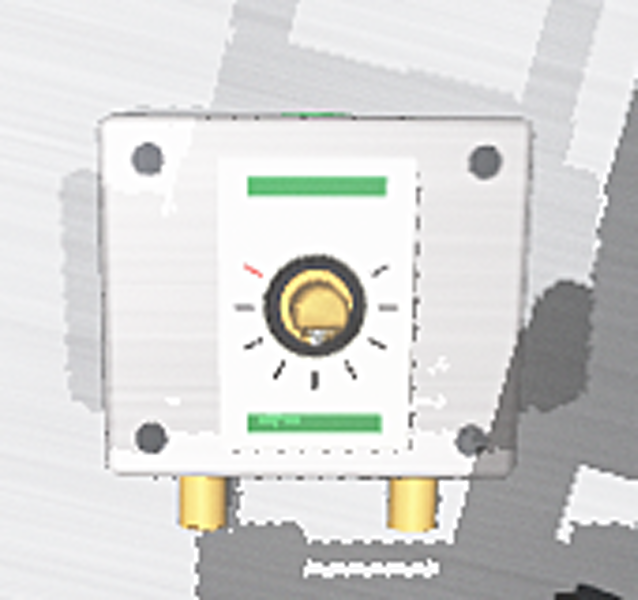

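The plate lies on the seat. Its hole (315,306) is concentric with the collar (316,304), and the shaft's white flat at (318,337) faces down in the image. Next I'll do a numeric flush check and move over to the knob.

```bash
python3 -m creep '[[0,0,-30,0,0],[0,0,-80,0,0],[0,0,-130,0,0],[0,0,-180,0,0],[0,0,-230,0,0],[0,0,-280,0,0],[0,0,-330,0,0],[0,0,-330,0,0]]'
python3 - <<'E'
from h import *
import pickle
m=pickle.load(open("pics/w4.pkl","rb"))
f=lambda x,y:(210+(x+.5)/3.75-.5,70+(y+.5)/3.75-.5)
a=lambda e:np.degrees(np.arctan2(e[1],e[0])).round(2)
P=np.array([onz(m,*f(*c),.056) for c in[(219,156),(417,157),(411,451),(228,451)]])
H=np.array([onz(m,*f(*c),.04) for c in[(147,158),(485,161),(471,440),(151,437)]])
for n,Z in(("plate",P),("holes",H)):print(n,Z.mean(0).round(4),a(Z[2]+Z[3]-Z[0]-Z[1]),a(Z[1]+Z[2]-Z[0]-Z[3])-90)
G=[onz(m,*f(*c),.056) for c in((317,187),(314.5,423))];print("stripes",(G[0]+G[1])/2,a(G[1]-G[0]))
print("tip",onz(m,*f(319,307),.08).round(4),"collar",onz(m,*f(316,304),.05).round(4))
T=camera_model("top");S=camera_model("scene");print("bottle",tri((T,417,125),(S,95,262)).round(3))
snapshot("wrist");s=sense();k=camera_model("wrist");p,d=snapshot("wrist");cv2.imwrite("pics/w5.png",p)
pickle.dump(k,open("pics/w5.pkl","wb"));print(s["t"],s["position"],s["ee_rot"])
K=np.array([[k["fx"],0,k["cx"]],[0,k["fy"],k["cy"]],[0,0,1]])
g=np.linalg.inv(k["pose"])@[.5623,-.3039,.03,1];u=int(k["cx"]+k["fx"]*g[0]/-g[2]);v=int(k["cy"]+k["fy"]*g[1]/g[2]);print(u,v)
w4=cv2.imread("pics/w4.png")
b=cv2.resize(w4[132:172,274:314],(400,400),interpolation=cv2.INTER_CUBIC)
v=max(v,50);c=cv2.resize(p[v-50:v+50,u-50:u+50],(400,400),interpolation=cv2.INTER_CUBIC)
cv2.imwrite("pics/w5c.png",np.hstack([b,c]))
E
```

```text
t: 8.65
position: [0.5946, -0.3042, 0.2423]
ee_rot: [179.8, -0.2, -166.6]
ft_force: [-0.2, 0.2, 0.2]
finger_gap: 0.0913
grasp_force: 0.0
plate [0.5473 0.035  0.056 ] 14.52 13.459999999999994
holes [0.5471 0.0341 0.04  ] 13.12 13.079999999999998
stripes [0.54748785 0.03411697 0.056     ] 13.58
tip [0.5456 0.0334 0.08  ] collar [0.5468 0.0343 0.05  ]
bottle [ 0.697 -0.394  0.16 ]
8.7 [ 0.59495367 -0.30220572  0.24269858] [ 179.77677431   -0.21052792 -166.5528445 ]
282 163
```

View pics/w5c.png

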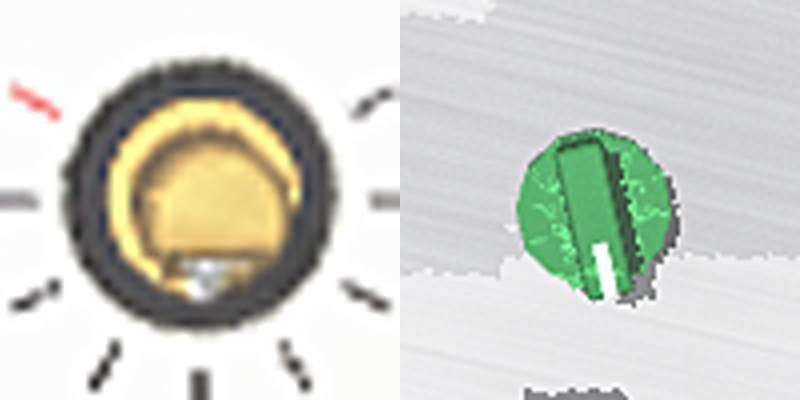

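The left crop shows the shaft tip circle centred near (215,203). Its flat edge runs (163,257)–(268,250), with the white flat and mark below at (207,285). The right crop shows the knob bar from (581,142) to (608,298), with the white pointer at the lower end (605,270).

```bash
python3 - <<'E'
from h import *
import pickle
m=pickle.load(open("pics/w4.pkl","rb"));k=pickle.load(open("pics/w5.pkl","rb"))
a=lambda e:np.degrees(np.arctan2(e[1],e[0])).round(2)
f=lambda x,y:(274+(x+.5)/10-.5,132+(y+.5)/10-.5)
tip=onz(m,*f(215,203),.08);print("tip",tip.round(4))
e=onz(m,*f(268,250),.078)-onz(m,*f(163,257),.078);print("edge normal",a(e)-90)
w=cv2.imread("pics/w4.png")[132:172,274:314].astype(int)
print("sat\n",(w.max(2)-w.min(2))[22:32,12:32]);print("val\n",w.max(2)[22:32,12:32])
h=lambda x,y:(232+(x-400+.5)/4-.5,113+(y+.5)/4-.5)
A=np.array([onz(k,*h(*c),.046) for c in[(557,145),(605,138),(632,295),(585,300)]])
print("knob",A.mean(0).round(4),a(A[2]+A[3]-A[0]-A[1]),[np.linalg.norm(A[i]-A[i-1]).round(4) for i in range(4)])
b=onz(k,*h(594,208),.018);print("base",b.round(4))
T=camera_model("top");S=camera_model("scene")
print("tri bar centre",tri((k,*h(594.7,219.5)),(T,347.5+(671-532)/4.156,147.5+129/4.156),(S,132.5+(653-532)/4.156,213.5+(388-266)/4.156)).round(4))
E
```

```text
tip [0.5459 0.0338 0.08  ]
edge normal 17.39
sat
 [[ 99  85  54 100 109 107 105 105 106 106 106 106 106 107 106 114  72   3
    2   2]
 [100 110  45 101 109 106 108 107 107 104 106 107 109 107 110 115  63   4
    1   2]
 [ 97 105  59  83 113 111 109 110 108 104 107 109 103 101 101 101  28   2
    1   2]
 [ 95  99  84  53  69  39  69  66  63  65  60  56  48  46  51  55   2   2
    2   5]
 [  5  92 101 121  44  44  27   9   6   2  17  54  54  62  42  15   2   2
    0   6]
 [  5   4  61  90  55  60  49   2   4   2  38  67  67  28   4   2   1   3
    4  11]
 [  2   6   5  50  76 121  66   0   6   4  48  30  33   1   2   4   2   4
   11   0]
 [  4   2   4   9  14  27  64   4   4   1  10   5   3   2   2   3   5  13
    2   0]
 [  3   4   3   4   2   4   3   2   2   2   3   2   1   2   1   3  11   2
    0   1]
 [ 12   7   3   4   2   1   1   2   3   2   2   1   3   3   7  10   0   0
    0   1]]
val
 [[255 187 144 214 247 240 238 240 241 239 239 241 245 243 243 251 171  78
   76  87]
 [255 239 130 218 241 236 235 235 236 235 238 242 243 241 245 248 157  79
   78  75]
 [255 255 150 189 241 234 233 226 227 223 229 231 223 217 218 220 114  77
   78  71]
 [216 255 186 139 167 121 158 145 142 142 144 141 132 137 146 150  82  79
   74  77]
 [ 94 202 255 250 132 124 185 184 254 208 201 196 201 155 133  97  79  80
   68  93]
 [ 83  88 169 255 143 142 155 169 187 183 172 164 173 115  86  81  77  71
   81 214]
 [ 89  85  85 150 189 247 255 255 168 179 174 110 115  81  79  76  71  80
  218 255]
 [ 84  86  89  84 102 113 171 241 206 141  88  78  83  79  89  80  77 196
  255 255]
 [ 74  74  84  85  88  84  82 102 104  89  86  86  86  80  74 102 221 255
  255 255]
 [227 125  76  78  78  80  82  79  81  81  82  79  73 106 149 216 255 255
  254 253]]
knob [ 0.5664 -0.3057  0.046 ] 23.47 [np.float64(0.0444), np.float64(0.0135), np.float64(0.0449), np.float64(0.0135)]
base [ 0.566  -0.3059  0.018 ]
tri bar centre [ 0.5668 -0.3067  0.0338]
```

```bash
python3 -c "
from bench import *
s=sense();print(s['position'],s['ee_rot'])"
python3 -m creep '[[0,-10,-1,-20,0.08],[0,-28,-3,-60,0.175],[0,-28,-3,-100,0.175],[0,-28,-3,-130,0.175],[0,-28,-3,-150,0.175],[0,-28,-3,-150,0.175],[0,-28,-3,-150,0.175],[0,-28,-3,-150,0.175]]'
python3 -c "
from bench import *
s=sense();print(s['position'],s['ee_rot'])"
```

```text
[ 0.59534295 -0.30106223  0.24324667] [ 1.79789424e+02 -1.72927343e-01 -1.66460400e+02]
t: 9.75
position: [0.5692, -0.3046, 0.0968]
ee_rot: [-179.9, 0.1, -156.4]
ft_force: [0.4, 0.7, -0.1]
finger_gap: 0.091
grasp_force: 0.0
[ 0.56923236 -0.30460096  0.0967723 ] [-1.79906742e+02  7.90653668e-02 -1.56354741e+02]
```

```bash
python3 -m creep '[[0,-3,-1,-30,0],[0,-3,-1,-50,0],[0,-3,-1,-58.5,0],[0,-3,-1,-58.5,0],[1,-3,-1,-58.5,0],[1,-3,-1,-58.5,0],[1,-3,-1,-58.5,0],[1,-3,-1,-58.5,0]]'
python3 -m creep '[[1,0,0,0,0],[1,0,0,0,0],[1,0,0,30,0],[1,0,0,80,0],[1,0,0,130,0],[1,0,20,160,-0.05],[1,0,60,170,-0.1],[1,0,100,170,-0.173]]'
```

```text
t: 10.75
position: [0.5657, -0.3057, 0.0372]
ee_rot: [-180.0, 0.0, -156.4]
ft_force: [0.5, -0.2, -0.1]
finger_gap: 0.0542
grasp_force: 0.0
t: 11.75
position: [0.566, -0.205, 0.2083]
ee_rot: [-179.9, 0.1, -166.5]
ft_force: [0.5, -0.3, -1.5]
finger_gap: 0.0007
grasp_force: 0.0
```

The fingers hadn't finished closing before the lift, so nothing was picked up. I'll reopen and go back to look.

```bash
python3 -m creep '[[0,5,-20,5,0],[0,15,-50,20,0],[0,29,-98,35,0],[0,29,-98,35,0],[0,29,-98,35,0],[0,29,-98,35,0],[0,29,-98,35,0],[0,29,-98,35,0]]'
python3 - <<'E'
from h import *
import pickle
s=sense();k=camera_model("wrist");p,d=snapshot("wrist");cv2.imwrite("pics/w6.png",p)
pickle.dump(k,open("pics/w6.pkl","wb"));print(s["t"],s["position"],s["ee_rot"],s["finger_gap"])
g=np.linalg.inv(k["pose"])@[.5662,-.3058,.03,1];u=int(k["cx"]+k["fx"]*g[0]/-g[2]);v=int(k["cy"]+k["fy"]*g[1]/g[2]);print(u,v)
cv2.imwrite("pics/w6c.png",cv2.resize(p[v-50:v+50,u-60:u+60],None,fx=5,fy=5,interpolation=cv2.INTER_CUBIC))
E
```

```text
t: 12.75
position: [0.5945, -0.3031, 0.242]
ee_rot: [180.0, -0.0, -166.3]
ft_force: [-0.2, 0.6, 0.3]
finger_gap: 0.0777
grasp_force: 0.0
12.75 [ 0.59452601 -0.30311028  0.24204379] [ 1.79989972e+02 -5.32814544e-03 -1.66250518e+02] 0.07768278229915133
281 165
```

View pics/w6c.png

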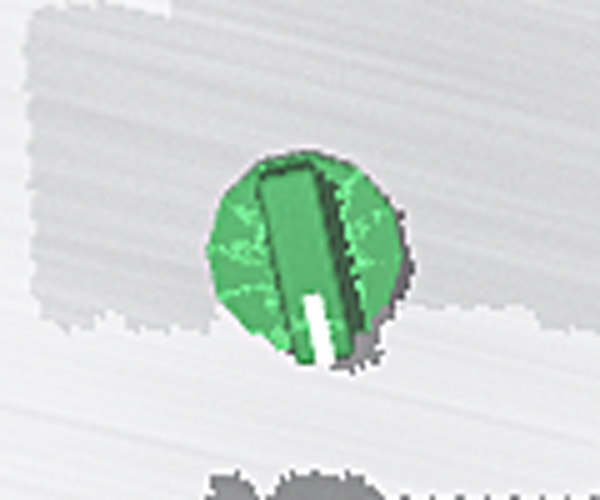

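The knob is still upright in the same place. The bar's top corners are at (259,178), (317,167), (354,356) and (297,363), with the pointer at (320,330).

```bash
python3 - <<'E'
from h import *
import pickle
k=pickle.load(open("pics/w6.pkl","rb"))
h=lambda x,y:(221+(x+.5)/5-.5,115+(y+.5)/5-.5)
A=np.array([onz(k,*h(*c),.046) for c in[(259,178),(317,167),(354,356),(297,363)]]);e=A[2]+A[3]-A[0]-A[1]
print("knob",A.mean(0).round(4),np.degrees(np.arctan2(e[1],e[0])))
print(sense()["position"])
E
python3 -m creep '[[0,-10,-1,-20,0.08],[0,-28.5,-3,-60,0.173],[0,-28.5,-3,-110,0.173],[0,-28.5,-3,-150,0.173],[0,-28.5,-3,-180,0.173],[0,-28.5,-3,-200,0.173],[0,-28.5,-3,-205,0.173],[0,-28.5,-3,-205,0.173]]'
```

```text
knob [ 0.5666 -0.3055  0.046 ] 25.17340617969086
[ 0.59454305 -0.30322083  0.24204012]
t: 13.8
position: [0.5664, -0.3067, 0.0373]
ee_rot: [-180.0, 0.0, -156.4]
ft_force: [0.2, 0.4, 0.3]
finger_gap: 0.0912
grasp_force: 0.0
```

```bash
python3 -m creep '[[1,0,1,0.5,0],[1,0,1,0.5,0],[1,0,1,0.5,0],[1,0,1,0.5,0],[1,0,1,0.5,0],[1,0,1,0.5,0],[1,0,1,0.5,0],[1,0,1,0.5,0]]'
python3 -m creep '[[1,0,0,0,0],[1,0,0,20,0],[1,0,0,60,0],[1,0,0,110,0],[1,0,30,150,0],[1,0,80,155,-0.05],[1,0,130,155,-0.1],[1,0,180,155,-0.176]]'
```

```text
t: 14.8
position: [0.5661, -0.3058, 0.0374]
ee_rot: [180.0, -0.0, -156.4]
ft_force: [-0.6, 0.2, -0.3]
finger_gap: 0.014
grasp_force: 0.5
t: 15.8
position: [0.5658, -0.1242, 0.1927]
ee_rot: [180.0, 0.0, -166.6]
ft_force: [0.7, -0.1, -0.8]
finger_gap: 0.0138
grasp_force: 30.0
```

```bash
python3 -m creep '[[1,-4,30,0,0],[1,-8,70,0,0],[1,-13,115,0,0],[1,-19,158.5,0,0],[1,-19,158.5,-25,0],[1,-19,158.5,-50,0],[1,-19,158.5,-55,0],[1,-19,158.5,-55,0]]'
python3 - <<'E'
from h import *
import pickle
snapshot("wrist");s=sense();k=camera_model("wrist");p,d=snapshot("wrist");cv2.imwrite("pics/w7.png",p);q,_=snapshot("scene");cv2.imwrite("pics/s7.png",q)
pickle.dump(k,open("pics/w7.pkl","wb"));print(s["t"],s["position"],s["ee_rot"])
b=cv2.resize(p[110:350,180:380],(500,600),interpolation=cv2.INTER_CUBIC)
e=cv2.resize(q[200:300,274:324],(300,600),interpolation=cv2.INTER_CUBIC)
cv2.imwrite("pics/w7c.png",np.hstack([b,e]))
E
```

```text
t: 16.8
position: [0.5472, 0.0327, 0.1377]
ee_rot: [180.0, 0.0, -166.5]
ft_force: [-0.0, 0.0, -0.2]
finger_gap: 0.0139
grasp_force: 30.0
16.85 [0.5476599  0.03270986 0.13822961] [-1.79992773e+02  7.49804548e-02 -1.66485683e+02]
```

View pics/w7c.png

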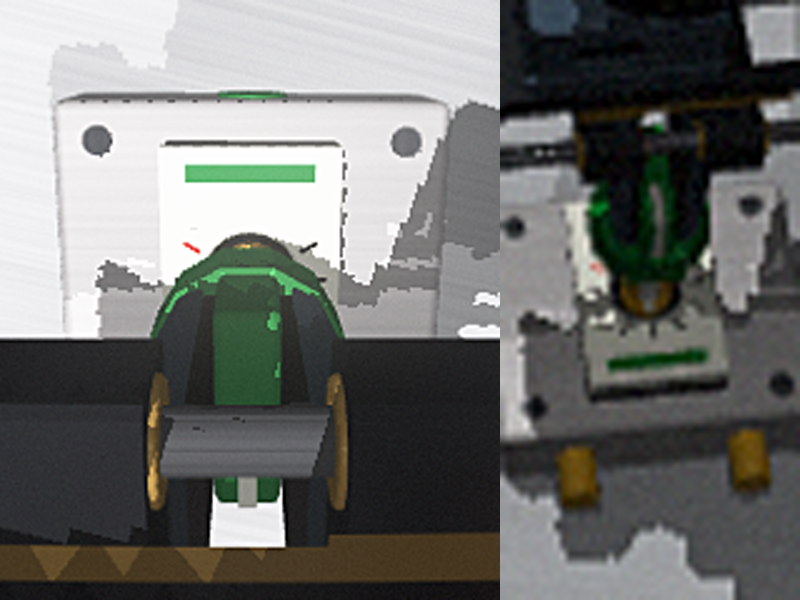

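The knob is gripped squarely, with its pointer toward the shaft's flat side, and it hangs above the shaft. I'll lower it by force feedback.

```bash
python3 -m creep '[[1,-1,0.6,-8,0],[1,-1,0.6,-14,0],[1,-1,0.6,-18,0],[1,-1,0.6,-20,0],[1,-1,0.6,-22,0],[1,-1,0.6,-24,0],[1,-1,0.6,-26,0],[1,-1,0.6,-26,0]]'
python3 -c "
from bench import *
s=sense();print(s['position'],s['ee_rot'],s['ft_force'],s['ft_torque'])"
```

```text
t: 17.95
position: [0.5461, 0.0334, 0.1114]
ee_rot: [180.0, -0.0, -166.5]
ft_force: [-0.6, -0.8, -1.0]
finger_gap: 0.0142
grasp_force: 30.0
[0.54608646 0.03342755 0.11138307] [ 1.79992357e+02 -1.46641150e-03 -1.66467727e+02] [-0.620135   -0.84256895 -1.01077814] [ 0.00748762 -0.00330978 -0.03446484]
```

It entered freely, with no force 6 mm below the tip. Next it goes home.

```bash
python3 -m creep '[[1,0,0,-2,0],[1,0,0,-4,0],[1,0,0,-6,0],[1,0,0,-8,0],[1,0,0,-9,0],[1,0,0,-10,0],[1,0,0,-10,0],[1,0,0,-10,0]]'
```

```text
t: 18.95
position: [0.5461, 0.0334, 0.1017]
ee_rot: [180.0, 0.0, -166.5]
ft_force: [-1.6, 1.3, 3.7]
finger_gap: 0.014
grasp_force: 30.0
```

```bash
python3 -m creep '[[1,0,0,-1,0],[1,0,0,-2,0],[1,0,0,-3,0],[1,0,0,-4,0],[1,0,0,-5,0],[1,0,0,-6,0],[1,0,0,-6,0],[1,0,0,-6,0]]'
python3 -m creep '[[1,0,0,-0.5,0],[1,0,0,-1,0],[1,0,0,-1.5,0],[1,0,0,-2,0],[1,0,0,-2,0],[1,0,0,-2,0],[1,0,0,-2,0],[1,0,0,-2,0]]'
```

```text
t: 19.95
position: [0.5461, 0.0334, 0.0961]
ee_rot: [180.0, 0.0, -166.5]
ft_force: [-1.9, -0.4, 8.5]
finger_gap: 0.0136
grasp_force: 30.0
t: 20.95
position: [0.5462, 0.0334, 0.0951]
ee_rot: [-180.0, 0.1, -166.5]
ft_force: [-4.4, -0.7, 14.5]
finger_gap: 0.014
grasp_force: 30.0
```

```bash
python3 -m creep '[[1,0,0,-0.4,0],[1,0,0,-0.4,0],[1,0,0,-0.4,0],[1,0,0,-0.4,0],[1,0,0,-0.4,0],[1,0,0,-0.4,0],[1,0,0,-0.4,0],[1,0,0,-0.4,0]]'
```

```text
t: 21.95
position: [0.5463, 0.0334, 0.0951]
ee_rot: [-180.0, 0.1, -166.5]
ft_force: [-4.8, -0.4, 17.8]
finger_gap: 0.0142
grasp_force: 30.0
```

The force has risen to 17.8 N with no further travel, so the shaft is at its hard stop. I'm handing in.

```bash
python3 -c "
from bench import *
print(close_job())"
```

```text
the job is handed in; nothing more can be done
None
```

The valve is back together and handed in at about 22 s: the plate is on the seat, flush to within about 1 mm by the camera, and the knob is fully home, still gripped and pressed to the hard stop at 17.8 N (the first grab at the knob closed too late and missed, but a second look showed it unmoved).

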